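Lock a row of tubes in the gang-grinding fixture with a wedge

ROBOT

A 7-joint arm with a two-finger parallel gripper is mounted at the origin on the work surface. World frame = base frame: x ahead of the robot, y to its left, z up, the work surface at z = 0. Lengths are in m, angles in rad, forces in N, time in s.
With the tool pointing down it reaches from about 0.425 to 0.875 m from the base axis. Payload 8.4 kg.
Tool frame: the origin (TCP) lies on the centre line of the jaws, within the pads' length; the fingertips stand ahead of it and the grasp point (between the pads) lies 6 mm ahead of it (env.tip_reach is the z of the fingertips in the tool frame, in m); z points along the fingers, y is the line along which they close (so a half turn about z gives the same grasp; the last joint's range is limited). The gripper opens to 85 mm and grips with 20 to 120 N. Pads are 22 mm wide; open, the fingers measure 114 mm over their backs; the gripper's body (76 mm by 85 mm) begins 54 mm behind the grasp point. The pads swing forward as they close: fully open they stand 13 mm farther back than shut.
Start: joints at [-1.245, 0.333, 0.04, 1.465, -0.013, 1.343, -0.059], TCP at [0.268, 0.592, 0.256] pointing down, gripper open.
Joint ranges: [-2.58, 2.58], [-0.38, 2.09], [-1.3, 1.39], [0.25, 2.4], [-1.5, 4.64], [0.08, 2.09], [-2.65, 2.65]. Speed limits (rad/s): [2.22, 2.22, 2.79, 2.79, 3.14, 3.14, 3.14].

INTERFACE

Orientations are given as a unit quaternion [x, y, z, w].
In Python, from plant import env gives the robot as it stands.
- The arm moves only by the tool jog_arm, never from a script. Its argument "rows" is a list of rows, each a list of 3 entries, a list of its own where there are three numbers: the finger opening in m, from 0 to 0.0854, then the shift along the world's x, y, z in m, then the turn, a rotation vector about the world's x, y, z in degrees. In form: [[gripper, [tx, ty, tz], [wx, wy, wz]], ...]. A call has 1 to 5 rows; each row is the pose to reach, as a shift and turn from the pose commanded when the call began; what a row does not reach only later rows make up. A row lasts 1/10 s, in which the tool goes at most 50 mm and 8.59 degrees, less where a joint would pass 70% of its speed; a pose out of reach is approached as far as the arm can. A call with a gripper value outside its range is refused whole. The fingers move at their own pace and stop on an object; the grip force is fixed at half the most. Time passes only in rows, so rows that repeat a pose let the fingers close. It gives the time, the measured TCP pose, the force, the opening and the grip force at its end, in the units of the state.
- env.get_state(): the state, without advancing time (a new reading comes with each control period).
- env.grab_frame(name): name is "side" or "top"; returns a dict with "image" (384x512x3 uint8, red, green, blue), "intrinsics" (3x3 intrinsics, pixels), "world_to_cam" (4x4, takes a point from world to camera coordinates). Camera axes: x right, y up, looking along -z (the intrinsics and any distortion apply to the point x, -y, -z); pixel columns grow to the right and rows downward; lengths in m; the calibration is good to about 2 mm. A picture is of the moment at which its call begins. There is no depth.
- env.sign_off(): hands the job in; it is judged then, once.
The state is a dict: "time": time; "joint_pos": joint angles; "dq": joint speeds; "joint_torque": joint torques, N m; "eef_pos": TCP position; "orientation": TCP orientation; "ft_force": force on the tool from outside, world axes, zero at the start; "torque": the same for the moment, N m; "width": finger opening in m; "grasp_force": force on a finger pad.
Only numpy, scipy, OpenCV 4.12 (cv2) and the standard library are available. Lean on these libraries where they do the work, as an engineer would, in place of code of your own. Each camera call takes 0.05 s, during which the arm holds its last target. There are 200 camera calls.

TASK

Get the grinding fixture ready: close up the three loose tubes in its channel towards the sprung buffer plate, then take the tube of the same length from the slanted stand and stand it upright in the channel, between the row and the sloping end block. Then take the steel wedge from the stand, put it thin end down between the last tube and the sloping end block, flat face to the tube, and drive it fully home until the spring catch snaps over its shoulder and the row is tight. Leave the short offcut and everything else on the bench where it is, and let go.

Things in the scene. Friction and masses are not known exactly. Their poses are not given: they have to be found in the camera images.
- fixture: Steel fixture fixed to the bench, base plate 190 x 84 x 12 mm. Origin: on the bench; z up, x along the channel from the buffer plate (-x end) to the sloping end block (+x end). Channel floor (plate top) at z = 12 mm; side walls 20 mm high above it, inner faces at y = +-22, outer +-31 mm. Tubes stand in it with their 40 mm width along y.
- buffer_face (a point): Middle of the face of the sprung buffer plate, at x = -50, y = 0, z = 42 mm in the fixture's frame when at rest. The plate is 38 mm wide and ends 70 mm above the bench; a fixed block, 64 mm high, stands behind it.
- buffer (a joint): Travel in m of the sprung buffer plate, 0 at rest and at the start; grows as the row pushes it towards -x of the fixture, up to 0.007. Spring 0.6 N per mm. With four tubes in the row and the wedge fully home it is pushed back about 0.004.
- end_foot (a point): Foot of the sloping face of the end block, on the channel floor, at x = 36 mm, y = 0 in the fixture's frame. The face leans away from the row by 1 mm in +x for every 5 mm of height. The block is 44 mm wide and 66 mm tall above the floor; the spring catch lies on top of it.
- catch (a joint): Travel in m of the spring catch on the end block, 0 at rest and at the start; it slides level to the fixture's +x, up to 0.009, spring 0.8 N at rest to 2.1 N fully back. The wedge pushes it back about 6 mm on the way down; when the wedge is home it snaps back to 0 over the wedge's shoulder.
- catch_nose (a point): Tip (lower front edge) of the catch's nose; at rest at x = 44, y = 0, z = 85 mm in the fixture's frame, 73 mm above the channel floor. The nose is steel, 18 mm wide, 12 mm tall, flat below, bevelled on top. It moves with the catch.
- tube_a: Rectangular steel tube piece, open ends up and down, 20 (its x) x 40 (its y) x 65 mm tall, wall 2 mm, about 0.11 kg. Stands in the channel, next to the buffer plate. Origin: centre of its underside, z up its length.
- tube_b: Same as tube_a; stands in the channel, second from the buffer plate. Origin: centre of its underside.
- tube_c: Same as tube_a; stands in the channel, third from the buffer plate, 7 to 14 mm apart from tube_b. With the row closed up against the buffer plate at rest its origin is at x = 0 in the fixture's frame. Origin: centre of its underside.
- tube_d: Same as tube_a (65 mm long); starts in one of the three pockets of the slanted stand, its length leaning 30 degrees from vertical. Origin: centre of its lower end, z up along its length, x its 20 mm thickness, y its 40 mm width.
- offcut: Short tube piece, 20 x 40 mm like the others but only 42 mm long, in another pocket of the stand. It does not belong in the row and stays there. Origin: centre of its lower end.
- wedge: Solid steel wedge, 36 mm wide (y), 0.28 kg, thin end down in a pocket of the stand, leaning 30 degrees. Origin: at the foot, 10 mm behind the flat face (x = -10 mm), z up its length. Body 70 mm tall, 10 mm thick at the foot (x -10 to 0), 24 mm at the shoulder (x -10 to 14); the sloping +x face matches the end block (1 in 5). Home: origin at x = 36 mm, z = 12 mm of the fixture.
- stand: Slanted steel stand fixed to the bench, base 120 x 250 x 8 mm. Origin on the bench; three pockets 82 mm apart along its y, floors 30 mm above the bench at x = 0. Pieces lean 30 degrees, tops towards the stand's -x, on a backrest strip 24 mm wide, 55 mm long. Lips round each pocket floor: sides 10 mm, front 14 mm high; pieces are drawn out along their length.
- wrench: Bystander: wrench lying on the bench, 160 mm long.
- spray_can: Bystander: grey can, 62 mm across, 170 mm tall.
- bolt_tray: Bystander: open black tray, 100 x 130 x 35 mm.
- bar_end: Bystander: steel bar end, 120 x 30 x 30 mm.
- square: Bystander: flat L-shaped aluminium square, 110 x 96 x 8 mm.
- tab_top (a point): Middle of the top of the wedge's grip tab, which stands on the shoulder along the flat face: 12 mm thick (wedge x -10 to 2), 36 mm wide, from 70 to 96 mm above the foot. The row closed up, the wedge starts to bind about 20 mm above home and needs about 10 to 25 N from there.
Things that resemble listed ones, but are neither listed nor needed, are in the scene too. Leave any yellow look-alike of the tube_b alone.

How it is judged:
On the way, in this order (a step that is already met when the one before it is completed fails the run):
1. the three loose tubes are closed up: tube_c stands within 25 mm, centre to centre, of tube_b and the row is near the buffer plate (x of tube_c in the frame of fixture between -0.008 and 0.005 m and distance between tube_b and tube_c below 0.025 m and angle between tube_c's own z axis and vertical below 0.15 rad), for 0.2 s.
2. tube_d stands upright on the channel floor between tube_c and the sloping end block (z of tube_d in the frame of fixture below 0.0145 m and angle between tube_d's own z axis and vertical below 0.1 rad and x of tube_d in the frame of fixture between 0.01 and 0.032 m and y of tube_d in the frame of fixture between -0.006 and 0.006 m), for 0.2 s.
3. on its way down between tube_d and the end block the wedge pushes the spring catch aside (value of joint catch above 0.003 m and z of wedge in the frame of fixture below 0.04 m and contact force between wedge and catch above 0.2 N).
At the end, for the whole second after the job is handed in: Wedge upright, foot on the channel floor (3.5 mm), catch back over its shoulder (within 1.5 mm of rest), buffer pushed back over 2.5 mm; all four tubes upright (0.08 rad) on the floor (3 mm), tube_d between tube_c and wedge, tube_c and tube_d touching (centres within 22.5 mm); at rest (z of wedge in the frame of fixture below 0.0155 m and x of wedge in the frame of fixture between 0.03 and 0.041 m and angle between each of wedge, tube_a, tube_b, tube_c, tube_d's own z axis and vertical below 0.08 rad and value of joint catch below 0.0015 m and value of joint buffer above 0.0025 m and z of each of tube_a, tube_b, tube_c, tube_d in the frame of fixture below 0.015 m and x of tube_d in the frame of fixture between 0.01 and 0.022 m and distance between tube_c and tube_d below 0.0225 m and linear speed of each of wedge, tube_d below 0.01 m/s).
It fails at once if the offcut is moved more than 15 mm (distance of offcut from where it was at the start of the episode above 0.015 m).
It fails at once if another thing on the bench is moved more than 30 mm (distance of any of wrench, spray_can, bolt_tray, bar_end, square from where it was at the start of the episode above 0.03 m).
It also fails if it takes over 72 s, if anything falls off the work surface, if the arm or the gripper's body presses on something with over 40 N, if the wrist force passes 120 N, or if a joint passes its speed limit or range.

## Working session

There is one attempt and no reset: what is moved stays moved. The work goes in short steps, Python scripts to look and compute and a tool call to move; the robot and the scene stay as the last step left them, time stands still between calls to the robot, and variables do not carry over. Pictures are saved under pics/ and viewed, at most 10 in all, crops included, and the job is handed in when it is done.

Besides the shell and the picture viewer there is one more tool, called after "Request:" as name(argument=value, ...), one argument or row to a line, values as JSON. jog_arm: Moves the arm, as the interface text tells. Its arguments: {"type":"object","properties":{"rows":{"type":"array"}},"required":["rows"]}

```bash
mkdir -p pics
python3 - <<'E'
from plant import env
import cv2,numpy as np
s=env.get_state();print({k:np.round(v,3) for k,v in s.items()},env.tip_reach)
for n in("top","side"):
    f=env.grab_frame(n);cv2.imwrite(f"pics/{n}0.png",cv2.resize(f["image"][:,:,::-1],(800,600),interpolation=cv2.INTER_CUBIC))
    print(n,f["intrinsics"],f["world_to_cam"],[k for k in f])
    np.savez(f"pics/{n}0.npz",**f)
E
```

```text
{'time': np.float64(0.0), 'joint_pos': array([-1.245,  0.334,  0.04 ,  1.466, -0.013,  1.343, -0.058]), 'dq': array([ 0.001,  0.   , -0.   ,  0.001, -0.001,  0.   , -0.   ]), 'joint_torque': array([ 0.0000e+00, -6.5853e+01,  1.3650e+00, -4.0558e+01,  1.7000e-02,
        1.2000e-02,  0.0000e+00]), 'eef_pos': array([0.268, 0.592, 0.255]), 'orientation': array([ 0.211,  0.978, -0.001, -0.   ]), 'ft_force': array([-0.083,  0.281,  0.521]), 'torque': array([ 0.016,  0.031, -0.079]), 'grasp_force': np.float64(0.0), 'width': np.float64(0.085)} 0.025
top [[356.68605793   0.         254.52146009]
 [  0.         356.68605793 188.48854471]
 [  0.           0.           1.        ]] [[ 5.11161127e-04 -9.99959013e-01  9.03945611e-03 -6.97598257e-02]
 [ 9.96235300e-01  1.29283670e-03  8.66807634e-02 -5.35265735e-01]
 [-8.66888971e-02  8.96111743e-03  9.96195128e-01 -1.01786047e+00]
 [ 0.00000000e+00  0.00000000e+00  0.00000000e+00  1.00000000e+00]] ['image', 'intrinsics', 'world_to_cam']
side [[420.18787249   0.         255.17255641]
 [  0.         420.18787249 192.22248536]
 [  0.           0.           1.        ]] [[ 0.98454312 -0.17354756  0.02358163 -0.56412229]
 [ 0.08730291  0.60301747  0.7929364  -0.07303112]
 [-0.15183231 -0.77862133  0.6088479  -1.17712025]
 [ 0.          0.          0.          1.        ]] ['image', 'intrinsics', 'world_to_cam']
```

View pics/top0.png

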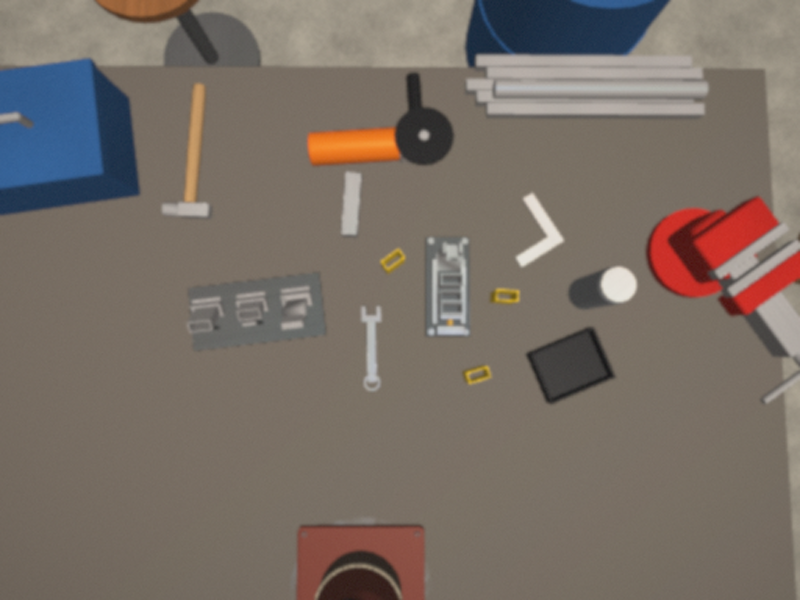

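View pics/side0.png

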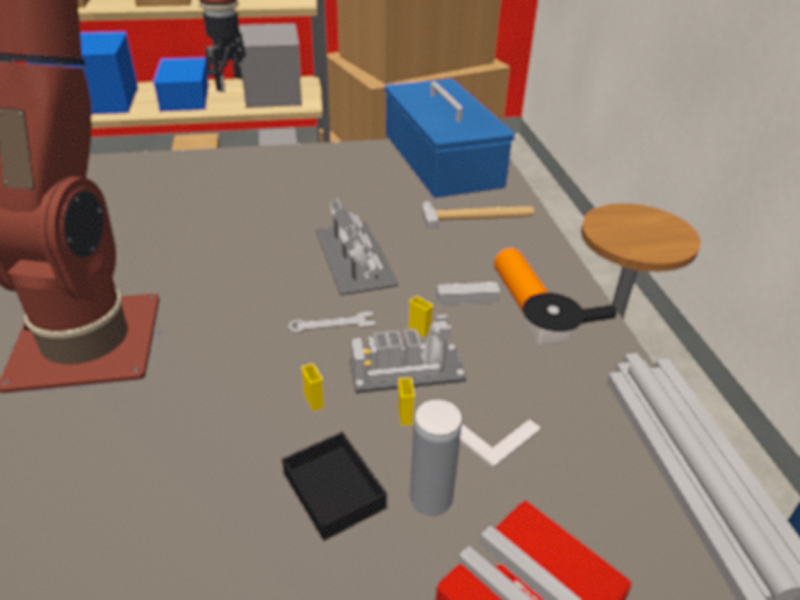

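Top view: fixture at about (447,287), sloping block up (world +x), buffer down; stand at (257,312) with three pockets; three yellow look-alikes. Side view: fixture at (405,360), stand at (355,245). Now a closer crop.

```bash
cat > h.py <<'E'
import numpy as np,cv2
def ray(f,u,v):
    K=f["intrinsics"];T=f["world_to_cam"];d=np.array([(u-K[0,2])/K[0,0],-(v-K[1,2])/K[1,1],-1.])
    R=T[:3,:3];return -R.T@T[:3,3],R.T@d
def onz(f,u,v,z):
    o,d=ray(f,u,v);return o+d*(z-o[2])/d[2]
def proj(f,p):
    K=f["intrinsics"];T=f["world_to_cam"];c=T[:3,:3]@np.asarray(p)+T[:3,3]
    return np.array([K[0,0]*c[0]/-c[2]+K[0,2],K[1,1]*-c[1]/-c[2]+K[1,2]])
def tri(f,a,g,b):
    o,d=ray(f,*a);p,e=ray(g,*b);st=np.linalg.lstsq(np.c_[d,-e],p-o,rcond=None)[0]
    A=o+st[0]*d;B=p+st[1]*e;return (A+B)/2,np.linalg.norm(A-B)
E
python3 - <<'E'
import numpy as np,cv2
t=dict(np.load("pics/top0.npz"));s=dict(np.load("pics/side0.npz"))
def crop(f,u0,v0,w,h,k):
    c=cv2.resize(f["image"][v0:v0+h,u0:u0+w,::-1],None,fx=k,fy=k,interpolation=cv2.INTER_CUBIC)
    for i in range(0,w,10): cv2.line(c,(i*k,0),(i*k,6 if (u0+i)%50 else 14),(0,0,255),1);
    for i in range(0,h,10): cv2.line(c,(0,i*k),(6 if (v0+i)%50 else 14,i*k),(0,0,255),1);
    return c
C=np.zeros((600,800,3),np.uint8)
def put(c,x,y): c=c[:600-y,:800-x];C[y:y+c.shape[0],x:x+c.shape[1]]=c
put(crop(t,120,170,90,56,5),0,0)      # stand top  offset (0,0)
put(crop(t,265,145,45,75,5),455,0)    # fixture top
put(crop(s,200,120,56,70,5),0,290)    # stand side
put(crop(s,220,195,80,55,4),300,380)  # fixture side
cv2.imwrite("pics/c1.png",C)
E
```

```text
(no output)
```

View pics/c1.png

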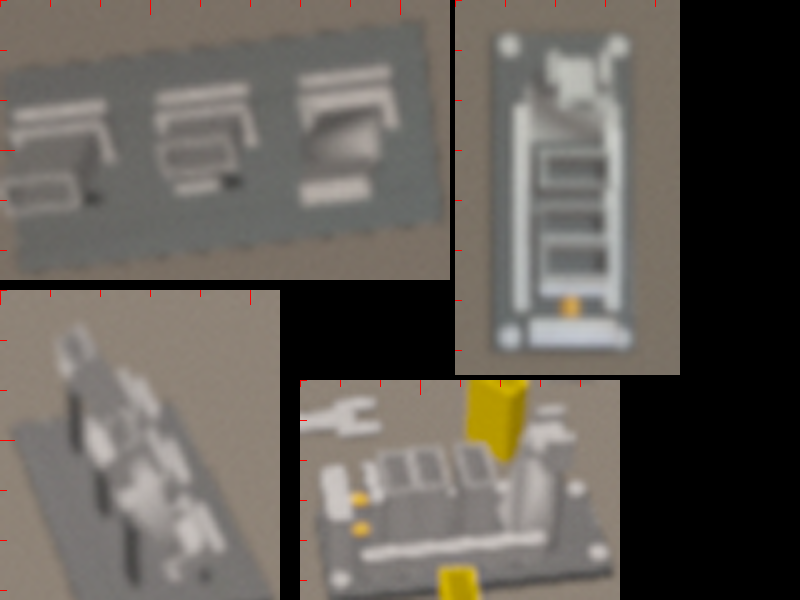

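Crop: in the stand, tube_d is in the left pocket (top at px ~(128,208.5)), offcut in the middle (top (159.5,201)), wedge at right (tab top (187,208)). In the fixture, the tube tops are at (289,178.6), (288.6,189), (288.6,196.6), with the screws at the corners.

```bash
cat > m.py <<'E'
from h import *
t=dict(np.load("pics/top0.npz"));s=dict(np.load("pics/side0.npz"))
im=t["image"].astype(int)
m=((im[:,:,2]-im[:,:,0])>-4).astype(np.uint8)*255
def rect(u0,v0,u1,v1,z):
    q=np.zeros_like(m);q[v0:v1,u0:u1]=m[v0:v1,u0:u1]
    q=cv2.morphologyEx(q,cv2.MORPH_CLOSE,np.ones((5,5)))
    c=max(cv2.findContours(q,0,2)[0],key=cv2.contourArea)
    P=np.array([onz(t,u,v,z)[:2]*1000 for u,v in c[:,0]],np.float32)
    return cv2.minAreaRect(P)
if __name__=="__main__":
    print("stand",rect(112,165,215,232,.008));print("fix",rect(268,145,308,222,.012))
    for u,v in((276,154),(298,154),(276,212.4),(298.6,212.4)):print("screw",onz(t,u,v,.014).round(4))
    for n,u,v,z in(("c",289,178.6,.077),("b",288.6,189,.077),("a",288.6,196.6,.077),("buf",288.6,202.6,.07)):print(n,onz(t,u,v,z).round(4))
    # two-view: tube_d top centre, tube c top centre, wedge tab
    k=lambda x,y:(200+x/5,120+(y-290)/5)
    print("d top",tri(t,(128.4,208.6),s,k(75,348)))
    g=lambda x,y:(220+(x-300)/4,195+(y-380)/4)
    print("c top",tri(t,(289,178.6),s,g(475,465)));print("a",tri(t,(288.6,196.6),s,g(396,472)))
    print("offc",onz(t,159.5,201,.074),"d",onz(t,128.4,208.6,.09), "tab",onz(t,187,208,.11))
E
python3 m.py
```

```text
stand ((505.7767028808594, 194.46115112304688), (114.3314437866211, 239.75677490234375), 6.749326229095459)
fix ((551.9657592773438, -163.39222717285156), (181.40625, 79.57914733886719), 0.03725524991750717)
screw [ 0.6392 -0.1332  0.014 ]
screw [ 0.6393 -0.1987  0.014 ]
screw [ 0.4659 -0.1324  0.014 ]
screw [ 0.4659 -0.1987  0.014 ]
c [ 0.5584 -0.1646  0.077 ]
b [ 0.5294 -0.1632  0.077 ]
a [ 0.5083 -0.1631  0.077 ]
buf [ 0.492  -0.1637  0.07  ]
d top (array([0.47831037, 0.2737175 , 0.08759759]), np.float64(0.007737019128151639))
c top (array([ 0.56148135, -0.1649788 ,  0.07689297]), np.float64(0.006174369635210813))
a (array([ 0.51072274, -0.16340708,  0.07623215]), np.float64(0.004803931298943941))
offc [0.49590322 0.19368076 0.074     ] d [0.47438052 0.2731882  0.09      ] tab [0.47549229 0.11103601 0.11      ]
```

Request:
jog_arm(
  rows=[
    [0.06,[0.015,-0.04,0],[0,0,2]],
    [0.06,[0.03,-0.08,0],[0,0,4]],
    [0.06,[0.045,-0.12,0],[0,0,6]],
    [0.06,[0.06,-0.16,0],[0,0,8]],
    [0.06,[0.075,-0.2,0],[0,0,10]],
  ],
)

```text
time: 0.6
eef_pos: [0.3432, 0.3903, 0.256]
orientation: [0.124, 0.992, -0.0, -0.0]
ft_force: [-0.6, 0.5, 1.2]
width: 0.06
grasp_force: 0.0
```

Request:
jog_arm(
  rows=[
    [0.06,[0.015,-0.04,0],[0,0,2]],
    [0.06,[0.03,-0.08,0],[0,0,4]],
    [0.06,[0.045,-0.12,0],[0,0,6]],
    [0.06,[0.06,-0.16,0],[0,0,8]],
    [0.06,[0.075,-0.2,0],[0,0,10]],
  ],
)

```text
time: 1.1
eef_pos: [0.418, 0.1904, 0.2562]
orientation: [0.037, 0.999, 0.0, -0.0]
ft_force: [1.1, -0.5, 0.7]
width: 0.0601
grasp_force: 0.0
```

Request:
jog_arm(
  rows=[
    [0.06,[0.015,-0.04,-0.01],[0,0,2]],
    [0.06,[0.03,-0.08,-0.02],[0,0,3]],
    [0.06,[0.045,-0.12,-0.03],[0,0,4]],
    [0.06,[0.06,-0.16,-0.04],[0,0,4.4]],
    [0.06,[0.075,-0.2,-0.05],[0,0,4.4]],
  ],
)

```text
time: 1.6
eef_pos: [0.493, -0.0095, 0.2059]
orientation: [-0.001, 1.0, 0.0, 0.0]
ft_force: [0.5, 0.8, 0.8]
width: 0.0598
grasp_force: 0.0
```

Request:
jog_arm(
  rows=[
    [0.06,[0.015,-0.04,-0.01],[0,0,0]],
    [0.06,[0.03,-0.08,-0.02],[0,0,0]],
    [0.06,[0.045,-0.12,-0.03],[0,0,0]],
    [0.06,[0.066,-0.155,-0.045],[0,0,0]],
    [0.06,[0.066,-0.155,-0.055],[0,0,0]],
  ],
)

```text
time: 2.1
eef_pos: [0.5592, -0.1683, 0.15]
orientation: [0.002, 1.0, -0.002, -0.0]
ft_force: [-0.4, -0.0, -0.3]
width: 0.06
grasp_force: 0.0
```

Request:
jog_arm(
  rows=[
    [0.06,[0,0,-0.03],[0,0,0]],
    [0.06,[0,0,-0.06],[0,0,0]],
    [0.06,[0,0,-0.084],[0,0,0]],
    [0.06,[0,0,-0.084],[0,0,0]],
    [0.038,[0,0,-0.084],[0,0,0]],
  ],
)

```text
time: 2.6
eef_pos: [0.5587, -0.1626, 0.0676]
orientation: [-0.001, 1.0, -0.0, -0.0]
ft_force: [0.6, -0.2, 0.6]
width: 0.0467
grasp_force: 0.0
```

Request:
jog_arm(
  rows=[
    [0.036,[0,0,0],[0,0,0]],
    [0.036,[0,0,0],[0,0,0]],
    [0.036,[0,0,0],[0,0,0]],
  ],
)

```text
time: 2.9
eef_pos: [0.5596, -0.1628, 0.0685]
orientation: [-0.001, 1.0, 0.0, 0.001]
ft_force: [-0.9, 0.5, 4.9]
width: 0.0397
grasp_force: 60.7
```

```bash
cat > look.py <<'E'
import sys
from plant import env
from h import *
f=env.grab_frame("top");g=env.grab_frame("side");n=sys.argv[1]
np.savez(f"pics/top{n}.npz",**f);np.savez(f"pics/side{n}.npz",**g)
a=list(map(int,sys.argv[2:10]))
c=lambda f,u,v,w,h:cv2.resize(f["image"][v:v+h,u:u+w,::-1],(400,600 if w*1.4<h else int(400*h/w)),interpolation=cv2.INTER_CUBIC)
A=c(f,*a[:4]);B=c(g,*a[4:]);C=np.zeros((600,800,3),np.uint8);C[:A.shape[0],:400]=A[:600];C[:B.shape[0],400:]=B[:600]
cv2.imwrite(f"pics/l{n}.png",C)
s=env.get_state();print(s["eef_pos"].round(4),s["orientation"].round(3),s["ft_force"].round(1),s["width"],s["time"])
E
python3 look.py 1 250 140 80 100 210 185 100 70
```

```text
[ 0.5596 -0.1628  0.0685] [-0.001  1.     0.     0.001] [-1.3  1.5  7.3] 0.039140793002301943 3.0
```

View pics/l1.png

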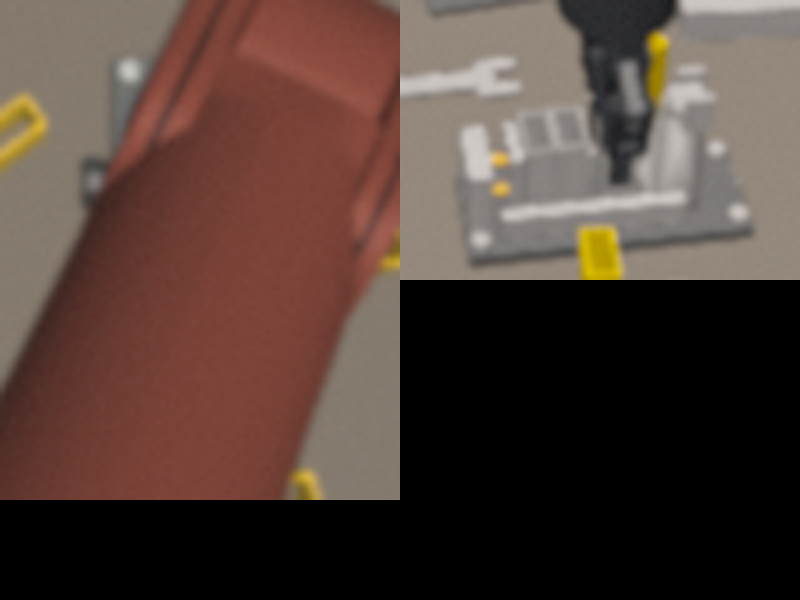

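Left: the arm hides the fixture. Right: the fingers hold tube_c at about (620,120), with tubes a and b at (540,130) untouched. Grip is 60 N at 39.7 mm, so I slide the tube.

Request:
jog_arm(
  rows=[
    [0.036,[0,0,0.002],[0,0,0]],
    [0.036,[-0.003,0,0.002],[0,0,0]],
    [0.036,[-0.006,0,0.002],[0,0,0]],
    [0.036,[-0.008,0,0.002],[0,0,0]],
    [0.036,[-0.008,0,0.002],[0,0,0]],
  ],
)

```text
time: 3.5
eef_pos: [0.5506, -0.1628, 0.0693]
orientation: [-0.0, 1.0, 0.0, 0.0]
ft_force: [0.8, 0.3, -1.4]
width: 0.0391
grasp_force: 60.5
```

Request:
jog_arm(
  rows=[
    [0.036,[-0.001,0,0],[0,0,0]],
    [0.036,[-0.002,0,0],[0,0,0]],
    [0.036,[-0.002,0,0],[0,0,0]],
  ],
)

```text
time: 3.8
eef_pos: [0.549, -0.1627, 0.0694]
orientation: [-0.001, 1.0, -0.0, 0.0]
ft_force: [2.1, 0.1, -2.0]
width: 0.0394
grasp_force: 60.9
```

Request:
jog_arm(
  rows=[
    [0.036,[-0.001,0,0],[0,0,0]],
    [0.036,[-0.0015,0,0],[0,0,0]],
    [0.036,[-0.0015,0,0],[0,0,0]],
  ],
)

```text
time: 4.1
eef_pos: [0.5476, -0.1628, 0.0694]
orientation: [-0.001, 1.0, -0.0, 0.0]
ft_force: [2.1, 0.8, -1.7]
width: 0.0395
grasp_force: 61.4
```

Request:
jog_arm(
  rows=[
    [0.044,[0,0,0],[0,0,0]],
    [0.056,[0,0,0],[0,0,0]],
    [0.06,[0,0,0],[0,0,0]],
    [0.06,[0,0,0.04],[0,0,0]],
    [0.06,[0,0,0.08],[0,0,0]],
  ],
)

```text
time: 4.6
eef_pos: [0.5461, -0.1628, 0.1493]
orientation: [-0.0, 1.0, -0.0, -0.002]
ft_force: [0.8, -0.8, 0.7]
width: 0.0603
grasp_force: 0.0
```

Request:
jog_arm(
  rows=[
    [0.06,[0,0.03,0.04],[0,0,0]],
    [0.06,[-0.01,0.08,0.08],[0,0,0]],
    [0.06,[-0.02,0.13,0.09],[0,0,0]],
    [0.06,[-0.04,0.18,0.09],[0,0,0]],
    [0.06,[-0.06,0.22,0.09],[0,0,0]],
  ],
)

```text
time: 5.1
eef_pos: [0.4924, 0.0468, 0.2399]
orientation: [-0.0, 1.0, 0.0, 0.001]
ft_force: [-0.6, 1.0, -0.6]
width: 0.0599
grasp_force: 0.0
```

```bash
python3 look.py 2 250 140 80 100 210 185 100 70
```

```text
[0.4905 0.0517 0.2391] [-0.005  1.     0.001 -0.001] [ 0.4 -1.  -0.6] 0.059666387698644775 5.2
```

View pics/l2.png

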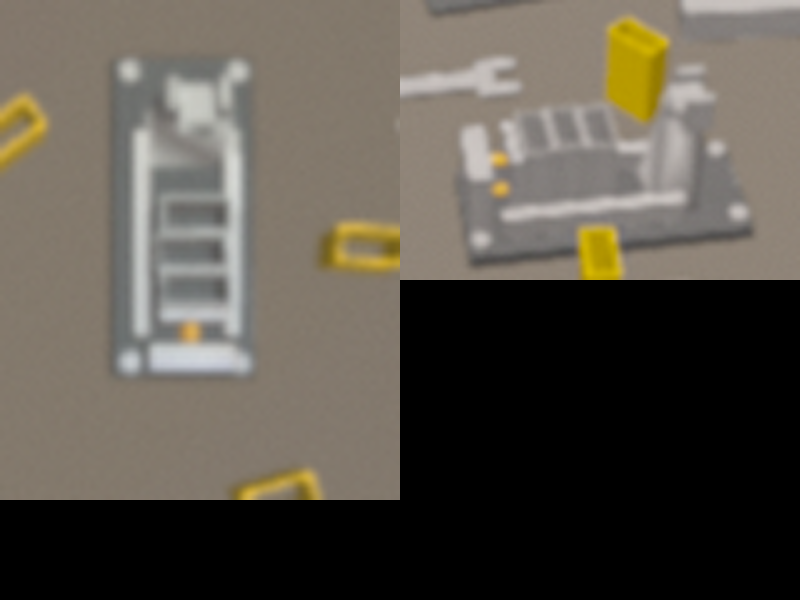

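Row closed: tops at (194,212), (194,250), (193,289) in the left crop, next to the buffer. Next: tube_d approach.

```bash
cat > go.py <<'E'
from scipy.spatial.transform import Rotation as R
from plant import env
import numpy as np
YAW=6.75
def down(yaw=0,tilt=0): # tool z down, tool y along world y; tilt leans tool z to +x
    return R.from_euler('z',yaw,degrees=True)*R.from_euler('y',-tilt,degrees=True)*R.from_matrix(np.diag([-1.,1,-1]))
def delta(p,r):
    s=env.get_state();q=R.from_quat(s["orientation"])
    print("shift",(np.array(p)-s["eef_pos"]).round(4),"rotvec",(r*q.inv()).as_rotvec(degrees=True).round(2))
E
python3 - <<'E'
from go import *
from h import *
t=dict(np.load("pics/top2.npz"))
print(onz(t,288.4,182,.077)[:2])
top=np.array([.4755,.2747,.087]);a=-down(YAW,30).as_matrix()[:,2];print(a)
r=down(YAW,30)
delta(top+a*.061,r)
for d in(.061,-.009):print((top+a*d).round(4))
E
```

```text
[ 0.54888103 -0.16283996]
[-0.49653423 -0.0587687   0.8660254 ]
shift [-0.0453  0.2194 -0.0993] rotvec [  1.8  -30.03   5.99]
[0.4452 0.2711 0.1398]
[0.48   0.2752 0.0792]
```

Request:
jog_arm(
  rows=[
    [0.06,[0,0,0],[0,0,0]],
  ],
)

```text
time: 5.3
eef_pos: [0.4923, 0.0461, 0.2391]
orientation: [-0.002, 1.0, 0.0, -0.0]
ft_force: [-0.2, -0.9, -0.5]
width: 0.06
grasp_force: 0.0
```

Request:
jog_arm(
  rows=[
    [0.06,[-0.01,0.045,0],[0.3,-6,1.2]],
    [0.06,[-0.02,0.09,0],[0.7,-12,2.4]],
    [0.06,[-0.03,0.135,0],[1.1,-18,3.6]],
    [0.06,[-0.04,0.18,0],[1.5,-24,4.8]],
    [0.06,[-0.047,0.215,-0.03],[1.8,-30,6.2]],
  ],
)

```text
time: 5.8
eef_pos: [0.4476, 0.2631, 0.2138]
orientation: [-0.053, 0.963, 0.019, 0.263]
ft_force: [3.0, -0.3, -0.6]
width: 0.0602
grasp_force: 0.0
```

Run:
```python
from go import *
delta([.4452,.2711,.1398],down(YAW,30))
```

```text
shift [-0.0024  0.008  -0.074 ] rotvec [-0.56  0.48  0.26]
```

Request:
jog_arm(
  rows=[
    [0.06,[0,0.006,-0.03],[0,0,0]],
    [0.06,[0,0.01,-0.06],[0,0,0]],
    [0.06,[0,0.01,-0.07],[0,0,0]],
    [0.06,[0,0.01,-0.07],[0,0,0]],
  ],
)

```text
time: 6.2
eef_pos: [0.4465, 0.2676, 0.1381]
orientation: [-0.053, 0.965, 0.013, 0.257]
ft_force: [0.3, 0.3, -0.0]
width: 0.06
grasp_force: 0.0
```

```bash
python3 - <<'E'
from go import *
delta([.48,.2752,.0792],down(YAW,30))
E
python3 look.py 3 100 160 120 75 180 100 90 90
```

```text
shift [ 0.0335  0.0076 -0.0589] rotvec [ 0.1  -0.16  0.51]
[0.4472 0.269  0.1406] [-0.053  0.964  0.015  0.258] [ 0.3  0.7 -0.1] 0.05989424542096567 6.3
```

View pics/l3.png

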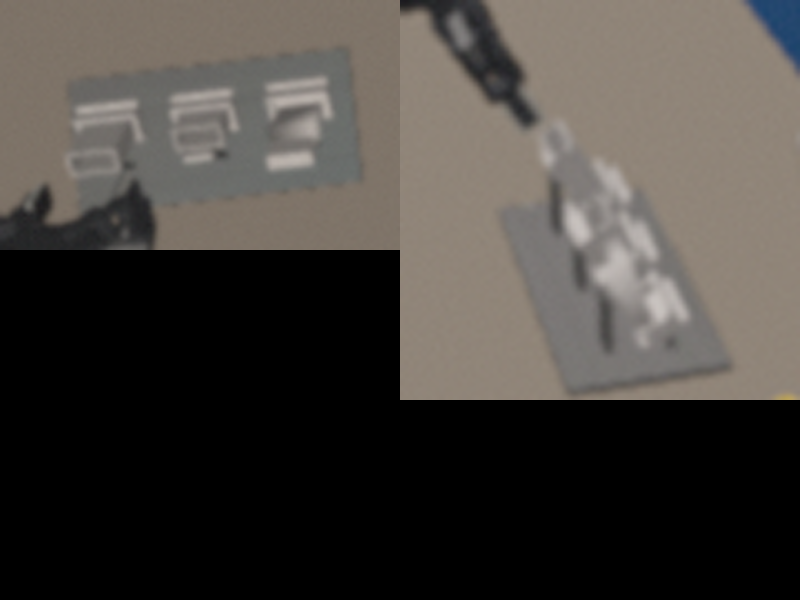

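The open fingers at (40,205) and (135,205) straddle tube_d's top (93,162), and the tool lies in line with the leaning tube (540,140 in the side view). Advance and grip.

Request:
jog_arm(
  rows=[
    [0.06,[0.0085,0.003,-0.015],[0,0,0]],
    [0.06,[0.017,0.005,-0.03],[0,0,0]],
    [0.06,[0.0255,0.007,-0.045],[0,0,0]],
    [0.06,[0.0335,0.0075,-0.059],[0,0,0]],
    [0.06,[0.0335,0.0075,-0.059],[0,0,0]],
  ],
)

```text
time: 6.8
eef_pos: [0.4808, 0.2765, 0.0807]
orientation: [-0.053, 0.965, 0.015, 0.258]
ft_force: [-0.3, -0.9, 0.1]
width: 0.0599
grasp_force: 0.0
```

Request:
jog_arm(
  rows=[
    [0.045,[0,0,0],[0,0,0]],
    [0.036,[0,0,0],[0,0,0]],
    [0.036,[0,0,0],[0,0,0]],
    [0.036,[0,0,0],[0,0,0]],
    [0.036,[0,0,0],[0,0,0]],
  ],
)

```text
time: 7.3
eef_pos: [0.4801, 0.2775, 0.0822]
orientation: [-0.053, 0.964, 0.016, 0.259]
ft_force: [-3.9, -3.2, 8.3]
width: 0.0392
grasp_force: 60.5
```

Request:
jog_arm(
  rows=[
    [0.036,[-0.006,-0.0007,0.0104],[0,0,0]],
    [0.036,[-0.016,-0.0019,0.0277],[0,0,0]],
    [0.036,[-0.026,-0.003,0.045],[0,0,0]],
    [0.036,[-0.036,-0.0042,0.0624],[0,0,0]],
    [0.036,[-0.036,-0.0042,0.0924],[0,0,0]],
  ],
)

```text
time: 7.8
eef_pos: [0.4415, 0.2721, 0.1726]
orientation: [-0.054, 0.965, 0.015, 0.257]
ft_force: [1.8, -0.4, -0.8]
width: 0.0397
grasp_force: 62.5
```

Run:
```python
from go import *
delta([.5715,-.1628,.19],down())
print(env.get_state()["eef_pos"])
```

```text
shift [ 0.13   -0.4349  0.0174] rotvec [-1.69 29.8  -6.29]
[0.44154073 0.2720947  0.17260802]
```

Request:
jog_arm(
  rows=[
    [0.036,[0.013,-0.03,0.02],[-0.3,6,-1.3]],
    [0.036,[0.026,-0.07,0.04],[-0.7,12,-2.5]],
    [0.036,[0.039,-0.11,0.04],[-1.0,18,-3.8]],
    [0.036,[0.052,-0.15,0.04],[-1.4,24,-5.0]],
    [0.036,[0.065,-0.19,0.04],[-1.7,29.8,-6.3]],
  ],
)

```text
time: 8.3
eef_pos: [0.509, 0.0821, 0.215]
orientation: [0.0, 1.0, 0.002, 0.001]
ft_force: [0.7, 0.2, -1.3]
width: 0.0393
grasp_force: 62.6
```

Request:
jog_arm(
  rows=[
    [0.036,[0.013,-0.04,0],[0,0,0]],
    [0.036,[0.026,-0.08,0],[0,0,0]],
    [0.036,[0.039,-0.12,0],[0,0,0]],
    [0.036,[0.052,-0.16,0],[0,0,0]],
    [0.036,[0.06,-0.2,0],[0,0,0]],
  ],
)

```text
time: 8.8
eef_pos: [0.5691, -0.118, 0.2136]
orientation: [-0.0, 1.0, 0.001, 0.002]
ft_force: [0.6, 0.6, -1.0]
width: 0.0392
grasp_force: 62.6
```

Request:
jog_arm(
  rows=[
    [0.036,[0,-0.02,0],[0,0,0]],
    [0.036,[0,-0.03,-0.03],[0,0,0]],
    [0.036,[0,-0.03,-0.05],[0,0,0]],
    [0.036,[0,-0.03,-0.05],[0,0,0]],
  ],
)

```text
time: 9.2
eef_pos: [0.5668, -0.1465, 0.1608]
orientation: [0.001, 1.0, 0.001, -0.001]
ft_force: [0.0, 0.5, -1.0]
width: 0.0391
grasp_force: 62.6
```

```bash
python3 - <<'E'
from go import *
delta([.5715,-.1628,.16],down())
E
python3 look.py 4 250 120 80 100 210 155 100 100
```

```text
shift [ 0.0047 -0.0163 -0.0008] rotvec [-0.12 -0.09  0.08]
[ 0.5687 -0.1465  0.1636] [0.    1.    0.001 0.001] [ 0.3  0.  -0.4] 0.038840575795860935 9.3
```

View pics/l4.png

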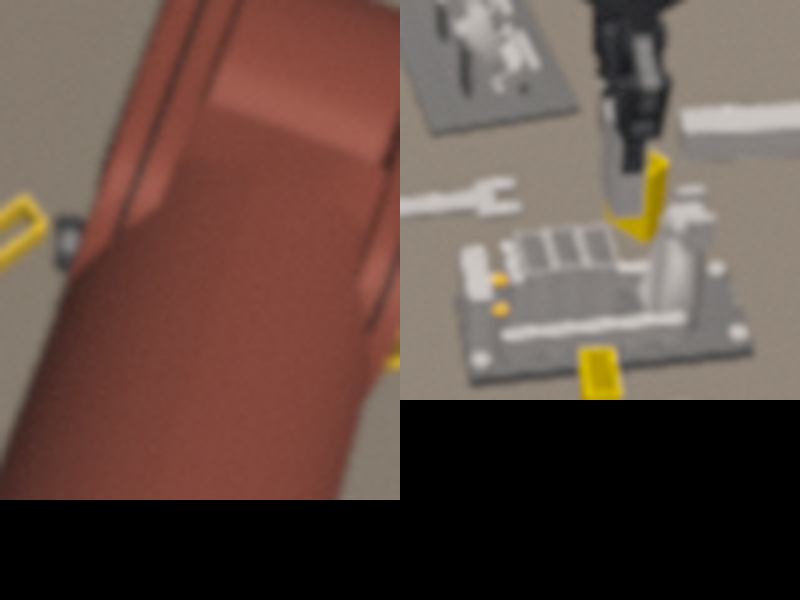

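Side crop: the held tube hangs at about (622,185) right of the row, upright. I check its x against the TCP by projecting its edges.

Run:
```python
from h import *
g=dict(np.load("pics/side4.npz"))
print("cam",-g["world_to_cam"][:3,:3].T@g["world_to_cam"][:3,3])
p=np.array([.568,-.1465,.162])
for z in(-.035,-.045):
    print([proj(g,p+[dx,dy,z]).round(1).tolist() for dx,dy in((-.01,.02),(-.01,-.02),(.01,-.02),(.01,.02))])
print("bottom",[proj(g,p+[dx,-.02,-.056]).round(1).tolist() for dx in(-.01,.01)])
for v in (198,200,202,204,206,208,210): print(v,g["image"][v,255:280].tolist() if 0 else [tuple(x) for x in g["image"][v,256:280][:,[0,2]].tolist()])
```

```text
cam [ 0.38305366 -0.97039394  0.78789915]
[[259.1, 192.2], [262.0, 201.8], [269.8, 201.1], [266.7, 191.5]]
[[259.0, 195.2], [261.9, 204.9], [269.6, 204.1], [266.6, 194.6]]
bottom [[261.7, 208.2], [269.4, 207.5]]
198 [(145, 122), (144, 122), (143, 120), (139, 118), (131, 119), (124, 116), (124, 117), (126, 121), (123, 117), (107, 103), (94, 88), (92, 88), (94, 91), (100, 94), (125, 91), (166, 78), (189, 24), (187, 0), (169, 0), (154, 0), (149, 63), (146, 101), (145, 120), (145, 122)]
200 [(144, 121), (146, 122), (146, 124), (142, 121), (132, 118), (123, 114), (123, 117), (127, 120), (130, 123), (132, 124), (133, 125), (133, 125), (134, 129), (137, 125), (150, 108), (165, 70), (167, 0), (157, 0), (150, 0), (149, 8), (148, 72), (147, 104), (147, 122), (146, 126)]
202 [(147, 124), (144, 121), (145, 123), (144, 122), (137, 119), (127, 116), (124, 118), (126, 121), (130, 122), (131, 124), (131, 124), (134, 126), (131, 125), (136, 123), (153, 104), (167, 60), (168, 0), (156, 0), (151, 0), (150, 19), (149, 77), (147, 112), (152, 131), (164, 150)]
204 [(145, 123), (146, 123), (145, 122), (145
[... 378 characters left out ...]
32, 127), (131, 127), (138, 123), (155, 98), (170, 50), (165, 0), (153, 0), (150, 0), (151, 52), (157, 111), (169, 151), (180, 169), (182, 173)]
208 [(146, 122), (145, 121), (145, 123), (147, 120), (153, 110), (159, 90), (157, 87), (147, 109), (139, 114), (143, 117), (145, 113), (146, 113), (148, 111), (153, 104), (166, 81), (171, 25), (161, 0), (151, 0), (153, 33), (161, 95), (174, 145), (186, 174), (196, 188), (200, 191)]
210 [(148, 126), (152, 131), (155, 135), (155, 136), (161, 133), (166, 117), (170, 93), (172, 71), (178, 52), (180, 24), (183, 13), (182, 0), (182, 0), (183, 0), (182, 0), (177, 0), (162, 0), (153, 0), (155, 67), (161, 121), (165, 149), (171, 164), (183, 176), (194, 184)]
```

Request:
jog_arm(
  rows=[
    [0.036,[0.0035,-0.0163,0],[0,0,0]],
    [0.036,[0.0035,-0.0163,0],[0,0,0]],
    [0.036,[0.0035,-0.0163,0],[0,0,0]],
    [0.036,[0.0035,-0.0163,0],[0,0,0]],
  ],
)

```text
time: 9.7
eef_pos: [0.5723, -0.1625, 0.1635]
orientation: [0.0, 1.0, 0.001, 0.002]
ft_force: [0.8, 0.1, -0.9]
width: 0.0393
grasp_force: 62.6
```

Request:
jog_arm(
  rows=[
    [0.036,[0,0,-0.005],[0,0,0]],
    [0.036,[0,0,-0.01],[0,0,0]],
  ],
)

```text
time: 9.9
eef_pos: [0.5722, -0.1628, 0.1526]
orientation: [0.0, 1.0, 0.0, 0.001]
ft_force: [-0.4, -0.9, -1.9]
width: 0.0388
grasp_force: 62.6
```

Request:
jog_arm(
  rows=[
    [0.036,[0,0,-0.02],[0,0,0]],
    [0.036,[0,0,-0.035],[0,0,0]],
    [0.036,[0,0,-0.045],[0,0,0]],
    [0.036,[0,0,-0.055],[0,0,0]],
    [0.036,[0,0,-0.06],[0,0,0]],
  ],
)

```text
time: 10.4
eef_pos: [0.5717, -0.1633, 0.0918]
orientation: [0.001, 1.0, 0.0, 0.001]
ft_force: [0.4, -0.4, -1.2]
width: 0.0391
grasp_force: 62.6
```

Request:
jog_arm(
  rows=[
    [0.036,[0,0,-0.005],[0,0,0]],
    [0.036,[0,0,-0.01],[0,0,0]],
    [0.036,[0,0,-0.015],[0,0,0]],
    [0.036,[0,0,-0.02],[0,0,0]],
  ],
)

```text
time: 10.8
eef_pos: [0.5722, -0.1634, 0.0727]
orientation: [0.001, 1.0, 0.0, 0.001]
ft_force: [0.7, 0.8, -1.0]
width: 0.0391
grasp_force: 62.6
```

Request:
jog_arm(
  rows=[
    [0.036,[0,0,-0.002],[0,0,0]],
    [0.036,[0,0,-0.004],[0,0,0]],
    [0.036,[0,0,-0.005],[0,0,0]],
  ],
)

```text
time: 11.1
eef_pos: [0.5734, -0.1636, 0.072]
orientation: [0.001, 1.0, 0.001, 0.003]
ft_force: [-17.3, 6.6, 52.7]
width: 0.0391
grasp_force: 69.3
```

Contact at TCP z 0.072 agrees with the grip height in the stand (60 mm above the tube's foot), so the tube is on the floor. Relax and release.

Request:
jog_arm(
  rows=[
    [0.036,[-0.001,0,0.004],[0,0,0]],
    [0.036,[-0.001,0,0.0045],[0,0,0]],
  ],
)

```text
time: 11.3
eef_pos: [0.5715, -0.1635, 0.073]
orientation: [0.001, 1.0, 0.0, 0.002]
ft_force: [0.8, -0.1, -1.0]
width: 0.0393
grasp_force: 63.0
```

Request:
jog_arm(
  rows=[
    [0.044,[0,0,0],[0,0,0]],
    [0.054,[0,0,0],[0,0,0]],
    [0.056,[0,0,0],[0,0,0]],
    [0.056,[0,0,0.03],[0,0,0]],
    [0.056,[0,0,0.07],[0,0,0]],
  ],
)

```text
time: 11.8
eef_pos: [0.5696, -0.163, 0.1411]
orientation: [0.001, 1.0, 0.0, -0.001]
ft_force: [1.1, 0.0, 0.0]
width: 0.0561
grasp_force: 0.0
```

Request:
jog_arm(
  rows=[
    [0.056,[0,0.01,0.04],[0,0,0]],
    [0.056,[-0.01,0.05,0.08],[0,0,0]],
    [0.056,[-0.025,0.09,0.1],[0,0,0]],
    [0.056,[-0.05,0.13,0.1],[0,0,0]],
    [0.056,[-0.07,0.17,0.1],[0,0,0]],
  ],
)

```text
time: 12.3
eef_pos: [0.5003, 0.0081, 0.2432]
orientation: [0.001, 1.0, 0.001, 0.002]
ft_force: [1.3, 0.5, -0.3]
width: 0.0559
grasp_force: 0.0
```

```bash
python3 look.py 5 250 130 80 100 210 175 100 90
```

```text
[0.4991 0.0127 0.2424] [-0.003  1.     0.002  0.001] [ 0.5  0.6 -0.4] 0.05579515197803692 12.4
```

View pics/l5.png

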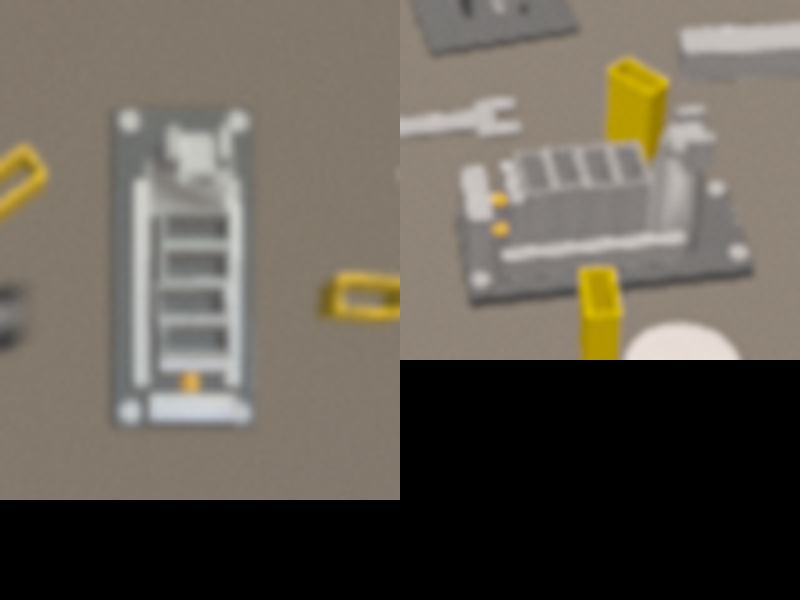

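Four tubes now stand in the row: tube_d at (194,226) left, upright and nearly touching tube_c. Next the wedge; geometry from tube_d's pocket (2 × 82 mm along the stand) and the image agree within 2 mm on tab_top ≈ (0.4785, 0.113, 0.111).

Request:
jog_arm(
  rows=[
    [0.06,[-0.01,0.02,0],[0.3,-6,1.2]],
    [0.06,[-0.02,0.04,0],[0.7,-12,2.4]],
    [0.06,[-0.03,0.06,0],[1.1,-18,3.6]],
    [0.06,[-0.04,0.08,0],[1.5,-24,4.8]],
    [0.06,[-0.047,0.097,-0.03],[1.8,-30,6.2]],
  ],
)

```text
time: 12.9
eef_pos: [0.4555, 0.1066, 0.2166]
orientation: [-0.054, 0.962, 0.019, 0.265]
ft_force: [0.6, 1.3, -0.4]
width: 0.0598
grasp_force: 0.0
```

Request:
jog_arm(
  rows=[
    [0.06,[0,0,-0.02],[0,0,0]],
    [0.06,[0,0,-0.04],[0,0,0]],
    [0.06,[0,0,-0.045],[0,0,0]],
    [0.06,[0,0,-0.045],[0,0,0]],
  ],
)

```text
time: 13.3
eef_pos: [0.454, 0.103, 0.1666]
orientation: [-0.052, 0.964, 0.016, 0.259]
ft_force: [-0.4, -0.8, 0.1]
width: 0.0599
grasp_force: 0.0
```

```bash
python3 - <<'E'
from go import *
delta([.4497,.1096,.1613],down(YAW,30))
delta([.4795,.1131,.1093],down(YAW,30))
E
python3 look.py 6 140 160 90 75 180 100 90 90
```

```text
shift [-0.0043  0.0066 -0.0053] rotvec [-0.17  0.08  0.48]
shift [ 0.0255  0.0101 -0.0573] rotvec [-0.17  0.08  0.48]
[0.4541 0.1029 0.1673] [-0.052  0.964  0.016  0.259] [-0.1  0.5 -0.2] 0.05957639205376279 13.4
```

View pics/l6.png

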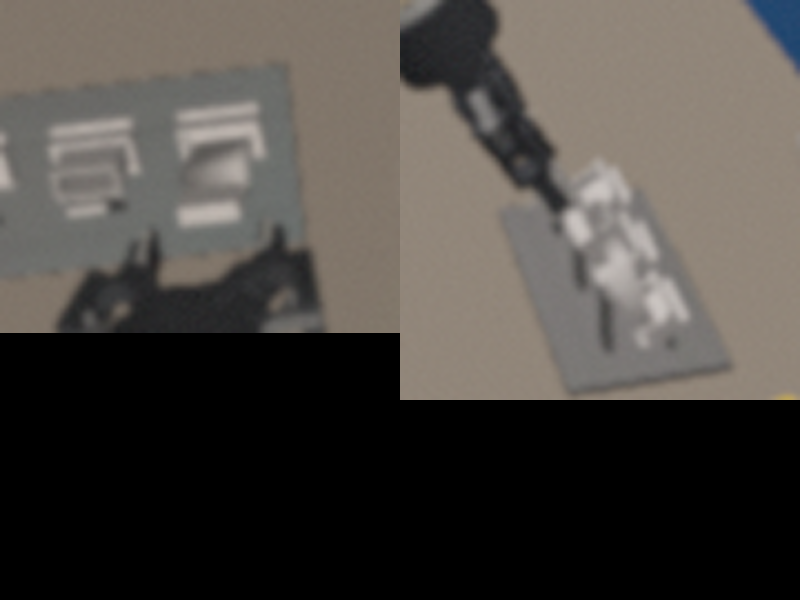

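Fingers at (155,245) and (278,240) straddle the wedge tab (208,216), a few mm off in y as computed. Align, advance, grip.

Request:
jog_arm(
  rows=[
    [0.06,[-0.004,0.0065,-0.005],[0,0,0]],
    [0.06,[0.004,0.008,-0.02],[0,0,0]],
    [0.06,[0.0125,0.009,-0.035],[0,0,0]],
    [0.06,[0.021,0.0098,-0.05],[0,0,0]],
    [0.06,[0.0255,0.0101,-0.0575],[0,0,0]],
  ],
)

```text
time: 13.9
eef_pos: [0.4797, 0.1133, 0.1091]
orientation: [-0.053, 0.964, 0.016, 0.259]
ft_force: [0.2, -0.9, 0.3]
width: 0.0599
grasp_force: 0.0
```

Request:
jog_arm(
  rows=[
    [0.06,[0,0,0],[0,0,0]],
    [0.06,[0,0,0],[0,0,0]],
  ],
)

```text
time: 14.1
eef_pos: [0.4795, 0.1138, 0.1103]
orientation: [-0.053, 0.964, 0.016, 0.26]
ft_force: [0.6, -1.1, 0.9]
width: 0.0602
grasp_force: 0.0
```

Request:
jog_arm(
  rows=[
    [0.044,[0,0,0],[0,0,0]],
    [0.032,[0,0,0],[0,0,0]],
    [0.032,[0,0,0],[0,0,0]],
    [0.032,[0,0,0],[0,0,0]],
    [0.032,[0,0,0],[0,0,0]],
  ],
)

```text
time: 14.6
eef_pos: [0.4798, 0.114, 0.111]
orientation: [-0.053, 0.964, 0.016, 0.261]
ft_force: [-5.5, -1.6, 7.9]
width: 0.0349
grasp_force: 58.7
```

Request:
jog_arm(
  rows=[
    [0.032,[-0.006,-0.0007,0.0104],[0,0,0]],
    [0.032,[-0.016,-0.0019,0.0277],[0,0,0]],
    [0.032,[-0.026,-0.003,0.045],[0,0,0]],
    [0.032,[-0.036,-0.0042,0.0624],[0,0,0]],
    [0.032,[-0.036,-0.0042,0.1024],[0,0,0]],
  ],
)

```text
time: 15.1
eef_pos: [0.4401, 0.1084, 0.2096]
orientation: [-0.053, 0.965, 0.015, 0.257]
ft_force: [1.6, -0.3, -3.3]
width: 0.0352
grasp_force: 61.2
```

Run:
```python
from go import *
delta([.585,-.1630,.24],down())
print(env.get_state()["eef_pos"])
```

```text
shift [ 0.1449 -0.2714  0.0304] rotvec [-1.76 29.75 -6.15]
[0.44013849 0.10838492 0.2096271 ]
```

Request:
jog_arm(
  rows=[
    [0.032,[0.015,-0.02,0.02],[-0.3,6,-1.2]],
    [0.032,[0.03,-0.05,0.03],[-0.7,12,-2.4]],
    [0.032,[0.045,-0.08,0.03],[-1.0,18,-3.7]],
    [0.032,[0.06,-0.11,0.03],[-1.4,24,-4.9]],
    [0.032,[0.075,-0.14,0.03],[-1.76,29.8,-6.15]],
  ],
)

```text
time: 15.6
eef_pos: [0.5189, -0.0313, 0.243]
orientation: [0.0, 1.0, 0.001, 0.001]
ft_force: [0.7, 0.3, -3.2]
width: 0.0346
grasp_force: 61.2
```

Request:
jog_arm(
  rows=[
    [0.032,[0.02,-0.035,0],[0,0,0]],
    [0.032,[0.04,-0.07,0],[0,0,0]],
    [0.032,[0.06,-0.105,0],[0,0,0]],
    [0.032,[0.073,-0.131,0],[0,0,0]],
    [0.032,[0.073,-0.131,0],[0,0,0]],
  ],
)

```text
time: 16.1
eef_pos: [0.5916, -0.1661, 0.2416]
orientation: [0.003, 1.0, -0.0, 0.002]
ft_force: [-0.2, -0.4, -2.5]
width: 0.035
grasp_force: 61.3
```

Request:
jog_arm(
  rows=[
    [0.032,[0,0,-0.02],[0,0,0]],
    [0.032,[0,0,-0.03],[0,0,0]],
    [0.032,[0,0,-0.03],[0,0,0]],
    [0.032,[0,0,-0.03],[0,0,0]],
  ],
)

```text
time: 16.5
eef_pos: [0.5914, -0.1609, 0.2126]
orientation: [-0.0, 1.0, 0.001, 0.003]
ft_force: [-0.0, -0.1, -2.8]
width: 0.0345
grasp_force: 61.2
```

```bash
python3 - <<'E'
from go import *
delta([.588,-.1630,.21],down())
E
python3 look.py 7 250 130 80 100 230 150 70 90
python3 - <<'E'
from h import *
from plant import env
g=dict(np.load("pics/side7.npz"));p=env.get_state()["eef_pos"]
O=p+[.004,0,-.0955];print("O",O)
for n,q in(("foot-near-flat",(-.01,-.018,0)),("foot-near-front",(0,-.018,0)),("flat z40",(-.01,-.018,.04)),("flatfar z40",(-.01,.018,.04)),("front z40",(.008,-.018,.04)),("shoulder front",(.014,-.018,.07)),("d top near +x",None)):
    if q:print(n,proj(g,O+q).round(1))
print("d top +x-y",proj(g,[.58,-.183,.077]).round(1),"nose",proj(g,[.5925,-.172,.085]).round(1))
for v in range(172,200,4):print(v,g["image"][v,255:285,1].tolist())
E
```

```text
shift [-0.0034 -0.0021 -0.0026] rotvec [-0.08  0.32 -0.  ]
[ 0.5919 -0.1612  0.2132] [0.    1.    0.001 0.004] [ 0.2  0.1 -3.4] 0.035164950453143905 16.6
O [ 0.59589773 -0.16122458  0.11773652]
foot-near-flat [273.7 206.8]
foot-near-front [277.6 206.4]
flat z40 [274.6 194.2]
flatfar z40 [271.6 185.5]
front z40 [281.7 193.6]
shoulder front [284.9 183.5]
d top +x-y [271.  220.2] nose [275.  214.6]
172 [134, 134, 132, 134, 133, 133, 132, 134, 134, 134, 133, 134, 134, 135, 133, 126, 104, 77, 87, 98, 89, 66, 49, 39, 41, 53, 60, 65, 63, 63]
176 [132, 134, 132, 132, 133, 134, 134, 134, 135, 133, 133, 134, 134, 133, 133, 134, 131, 126, 117, 118, 122, 118, 87, 56, 45, 48, 48, 62, 95, 124]
180 [131, 135, 135, 134, 133, 134, 133, 134, 135, 133, 132, 132, 134, 134, 132, 133, 133, 129, 128, 127, 121, 112, 81, 51, 44, 47, 46, 69, 108, 136]
184 [132, 133, 135, 131, 135, 134, 133, 134, 133, 132, 134, 134, 134, 133, 134, 133, 133, 130, 132, 140, 144, 135, 121, 115, 117, 124, 130, 143, 163, 181]
188 [134, 134, 134, 133, 133, 132, 135, 133, 134, 134, 139, 141, 143, 140, 135, 135, 135, 138, 135, 145, 165, 178, 179, 179, 178, 177, 176, 174, 169, 160]
192 [134, 134, 135, 134, 134, 134, 148, 165, 172, 161, 148, 143, 153, 159, 166, 169, 168, 159, 142, 138, 154, 164, 162, 163, 161, 160, 159, 153, 141, 132]
196 [134, 134, 133, 135, 132, 135, 141, 150, 153, 156, 157, 161, 167, 171, 173, 173, 173, 165, 146, 133, 143, 147, 145, 144, 140, 142, 138, 135, 132, 132]
```

View pics/l7.png

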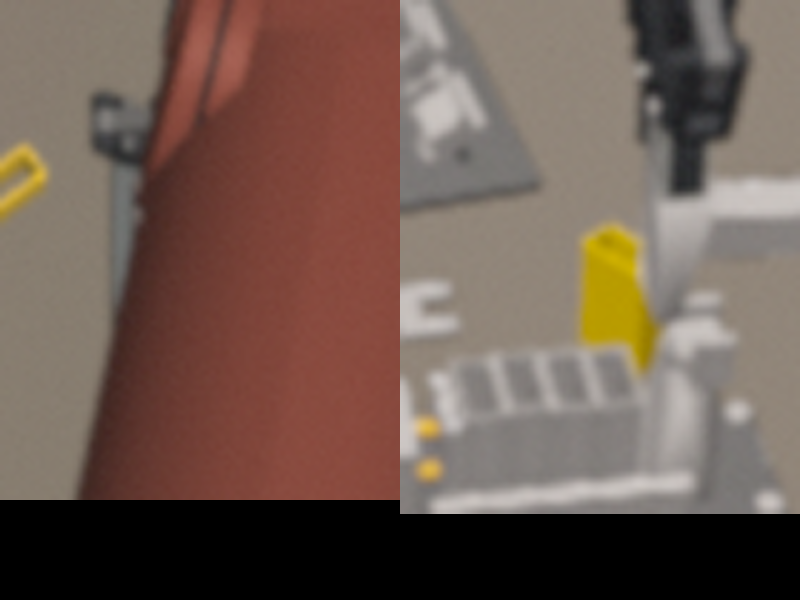

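Side crop: wedge upright, foot at (662–680,325), just between tube_d's top edge (640,400) and the catch nose (662,345) — x is right as it stands. Descend.

Request:
jog_arm(
  rows=[
    [0.032,[0,-0.0015,-0.01],[0,0,0]],
    [0.032,[0,-0.0015,-0.02],[0,0,0]],
    [0.032,[0,-0.0015,-0.028],[0,0,0]],
    [0.032,[0,-0.0015,-0.034],[0,0,0]],
    [0.032,[0,-0.0015,-0.038],[0,0,0]],
  ],
)

```text
time: 17.1
eef_pos: [0.5911, -0.1629, 0.1732]
orientation: [0.0, 1.0, 0.001, 0.002]
ft_force: [-1.5, -0.6, -2.8]
width: 0.0346
grasp_force: 61.3
```

Request:
jog_arm(
  rows=[
    [0.032,[0,0,-0.003],[0,0,0]],
    [0.032,[0,0,-0.006],[0,0,0]],
    [0.032,[0,0,-0.009],[0,0,0]],
  ],
)

```text
time: 17.4
eef_pos: [0.5916, -0.163, 0.1653]
orientation: [0.0, 1.0, 0.001, 0.003]
ft_force: [-1.8, 0.3, -2.6]
width: 0.0346
grasp_force: 61.4
```

Request:
jog_arm(
  rows=[
    [0.032,[-0.0005,0,-0.005],[0,0,0]],
    [0.032,[-0.001,0,-0.01],[0,0,0]],
    [0.032,[-0.0015,0,-0.014],[0,0,0]],
    [0.032,[-0.002,0,-0.018],[0,0,0]],
  ],
)

```text
time: 17.8
eef_pos: [0.5894, -0.163, 0.1468]
orientation: [0.0, 1.0, 0.001, 0.003]
ft_force: [-1.8, -0.4, -1.4]
width: 0.0344
grasp_force: 61.4
```

Request:
jog_arm(
  rows=[
    [0.032,[-0.0005,0,-0.004],[0,0,0]],
    [0.032,[-0.001,0,-0.008],[0,0,0]],
    [0.032,[-0.0015,0,-0.012],[0,0,0]],
  ],
)

```text
time: 18.1
eef_pos: [0.5878, -0.163, 0.1349]
orientation: [0.0, 1.0, 0.001, 0.003]
ft_force: [-3.3, 0.4, 1.0]
width: 0.0347
grasp_force: 61.6
```

Request:
jog_arm(
  rows=[
    [0.032,[-0.0005,0,-0.003],[0,0,0]],
    [0.032,[-0.001,0,-0.006],[0,0,0]],
    [0.032,[-0.0015,0,-0.009],[0,0,0]],
  ],
)

```text
time: 18.4
eef_pos: [0.5862, -0.1631, 0.1263]
orientation: [0.001, 1.0, 0.001, 0.003]
ft_force: [-5.8, 0.3, 4.8]
width: 0.0347
grasp_force: 62.1
```

Request:
jog_arm(
  rows=[
    [0.032,[-0.0005,0,-0.003],[0,0,0]],
    [0.032,[-0.001,0,-0.006],[0,0,0]],
  ],
)

```text
time: 18.6
eef_pos: [0.585, -0.1633, 0.1206]
orientation: [0.001, 1.0, 0.001, 0.003]
ft_force: [-8.8, -0.3, 7.0]
width: 0.0348
grasp_force: 62.5
```

Request:
jog_arm(
  rows=[
    [0.032,[-0.0013,0,-0.003],[0,0,0]],
    [0.032,[-0.002,0,-0.006],[0,0,0]],
    [0.032,[-0.0025,0,-0.008],[0,0,0]],
  ],
)

```text
time: 18.9
eef_pos: [0.5833, -0.1632, 0.1127]
orientation: [0.001, 1.0, 0.001, 0.003]
ft_force: [-4.1, -0.6, 4.6]
width: 0.035
grasp_force: 62.3
```

Request:
jog_arm(
  rows=[
    [0.032,[-0.0005,0,-0.002],[0,0,0]],
    [0.032,[-0.001,0,-0.004],[0,0,0]],
    [0.032,[-0.0012,0,-0.005],[0,0,0]],
  ],
)

```text
time: 19.2
eef_pos: [0.5823, -0.1631, 0.1077]
orientation: [0.0, 1.0, 0.001, 0.004]
ft_force: [-3.2, -0.0, 5.4]
width: 0.0344
grasp_force: 62.4
```

Request:
jog_arm(
  rows=[
    [0.032,[0,0,-0.001],[0,0,0]],
    [0.032,[0,0,-0.0015],[0,0,0]],
  ],
)

```text
time: 19.4
eef_pos: [0.5824, -0.1631, 0.1074]
orientation: [0.001, 1.0, 0.001, 0.004]
ft_force: [-10.9, 2.8, 20.2]
width: 0.0344
grasp_force: 63.9
```

Hard stop at the expected home height. Release, rise, and press on the tab with closed fingers to be sure.

Request:
jog_arm(
  rows=[
    [0.032,[0,0,0.001],[0,0,0]],
    [0.046,[0,0,0.001],[0,0,0]],
    [0.052,[0,0,0.001],[0,0,0]],
    [0.052,[0,0,0.03],[0,0,0]],
    [0.052,[0,0,0.055],[0,0,0]],
  ],
)

```text
time: 19.9
eef_pos: [0.582, -0.1627, 0.161]
orientation: [0.0, 1.0, 0.001, 0.003]
ft_force: [0.8, -1.0, 0.7]
width: 0.0519
grasp_force: 0.0
```

Request:
jog_arm(
  rows=[
    [0.0,[0,0,0],[0,0,0]],
    [0.0,[0,0,0],[0,0,0]],
    [0.0,[0,0,0],[0,0,0]],
    [0.0,[0,0,0],[0,0,0]],
    [0.0,[0,0,-0.01],[0,0,0]],
  ],
)

```text
time: 20.4
eef_pos: [0.5824, -0.1631, 0.1509]
orientation: [0.0, 1.0, 0.001, 0.004]
ft_force: [0.6, 0.2, -0.1]
width: 0.0002
grasp_force: 0.0
```

Request:
jog_arm(
  rows=[
    [0.0,[0,0,-0.006],[0,0,0]],
    [0.0,[0,0,-0.011],[0,0,0]],
    [0.0,[0,0,-0.015],[0,0,0]],
    [0.0,[0,0,-0.018],[0,0,0]],
  ],
)

```text
time: 20.8
eef_pos: [0.5818, -0.163, 0.133]
orientation: [0.0, 1.0, 0.001, 0.003]
ft_force: [-12.1, 2.7, 28.0]
width: 0.0002
grasp_force: 13.9
```

Tab top met at 0.133 − 0.025 = 0.108 m: exactly home height. Retract and compare the catch and buffer with the earlier picture numerically.

Request:
jog_arm(
  rows=[
    [0.0,[0,0,0.03],[0,0,0]],
    [0.0,[0,0.02,0.07],[0,0,0]],
    [0.0,[-0.01,0.07,0.09],[0,0,0]],
    [0.0,[-0.03,0.12,0.09],[0,0,0]],
    [0.0,[-0.05,0.17,0.09],[0,0,0]],
  ],
)

```text
time: 21.3
eef_pos: [0.5362, -0.0027, 0.2237]
orientation: [0.001, 1.0, 0.001, 0.004]
ft_force: [0.9, 0.5, -0.0]
width: -0.0003
grasp_force: 0.0
```

Request:
jog_arm(
  rows=[
    [0.0,[-0.02,0.04,0],[0,0,0]],
    [0.0,[-0.03,0.06,0],[0,0,0]],
  ],
)

```text
time: 21.5
eef_pos: [0.5047, 0.0598, 0.223]
orientation: [-0.002, 1.0, 0.001, 0.003]
ft_force: [0.4, 0.0, -0.5]
width: -0.0003
grasp_force: 0.0
```

Run:
```python
from h import *
from plant import env
a=np.load("pics/top5.npz")["image"];f=env.grab_frame("top");b=f["image"];np.savez("pics/top8.npz",**f)
g=env.grab_frame("side");sa=np.load("pics/side5.npz")["image"];sb=g["image"]
# column mean profiles along the channel: catch cols, and buffer/tube cols
for u0,u1,v0,v1 in((286,292,148,172),(284,292,178,215),(275,278,148,160)):
    print(v0,a[v0:v1,u0:u1,1].mean(1).round().astype(int).tolist());print("  ",b[v0:v1,u0:u1,1].mean(1).round().astype(int).tolist())
# catch patch by template match, upsampled, in top and side
def shift(A,B,u0,v0,u1,v1,k=8,m=4):
    r=lambda I,p:cv2.resize(I[v0-p:v1+p,u0-p:u1+p],None,fx=k,fy=k,interpolation=cv2.INTER_CUBIC)
    R=cv2.matchTemplate(r(B,m),r(A,0),cv2.TM_CCOEFF_NORMED);_,s,_,l=cv2.minMaxLoc(R);return ((l[0]/k-m,l[1]/k-m),round(s,3))
print("top catch rear",shift(a,b,281,152,300,162),"fixed screw",shift(a,b,271,148,281,160))
print("side catch",shift(sa,sb,276,199,292,212),"screw",shift(sa,sb,285,216,293,226))
print("top buffer plate+tubes",shift(a,b,280,180,296,206))
print(env.get_state()["eef_pos"])
```

```text
148 [121, 120, 118, 112, 112, 113, 114, 124, 153, 184, 198, 200, 200, 198, 196, 192, 179, 161, 148, 142, 136, 132, 135, 142]
   [122, 121, 118, 113, 113, 114, 114, 125, 154, 185, 199, 202, 200, 199, 197, 194, 180, 162, 152, 168, 191, 202, 201, 186]
178 [162, 159, 127, 106, 106, 112, 122, 146, 161, 146, 119, 109, 111, 116, 135, 160, 158, 130, 113, 112, 116, 129, 151, 173, 190, 184, 154, 137, 137, 140, 162, 195, 209, 210, 207, 187, 141]
   [116, 136, 157, 149, 121, 107, 110, 118, 137, 163, 160, 130, 109, 110, 115, 131, 160, 169, 140, 114, 112, 116, 122, 137, 163, 188, 190, 165, 144, 140, 162, 196, 210, 212, 209, 188, 142]
148 [121, 120, 120, 131, 158, 178, 182, 168, 137, 115, 112, 112]
   [121, 120, 120, 132, 159, 179, 183, 167, 138, 116, 112, 112]
top catch rear ((0.0, 0.0), 0.999) fixed screw ((0.0, 0.0), 0.998)
side catch ((0.125, 0.0), 0.996) screw ((0.0, 0.0), 0.998)
top buffer plate+tubes ((0.125, 1.375), 0.981)
[0.50512469 0.05956542 0.22303685]
```

Catch back at rest (0 px shift), row pushed about 3.8 mm into the buffer.

```bash
python3 -c "
from plant import env
print(env.sign_off())"
```

```text
the job is handed in; nothing more can be done
None
```

The job is handed in (no verdict was returned): the wedge is at home height, the catch is back at rest, the row of four tubes presses the buffer about 3.8 mm, and the gripper has let go.

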